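# Fit the nest plate on the test fixture's twin pins

### The arm

A 7-joint arm with a two-finger parallel gripper is mounted at the origin on the work surface. World frame = base frame: x ahead of the robot, y to its left, z up, the work surface at z = 0. Lengths are in mm, angles in rad, forces in N, time in s.
With the tool pointing down it reaches from about 400 to 875 mm from the base axis. Payload 4.4 kg.
Tool frame: the origin (TCP) lies midway between the tips of the shut fingers; the grasp point (between the pads) lies 19 mm behind it (ctrl.grip_point_offset is the distance from the TCP to the grasp point, in mm); z points along the fingers, x is the direction in which the jaws open and shut, and the axes are right-handed (so a half turn about z gives the same grasp; the last joint's range is limited). The gripper opens to 85 mm and grips with 20 to 120 N. Pads are 22 mm wide; open, the fingers measure 114 mm over their backs; the gripper's body (76 mm by 85 mm) begins 54 mm behind the grasp point. The pads swing forward as they close: fully open they stand 13 mm farther back than shut.
Start: joints at [1.101, 0.628, 0.038, 1.517, -0.027, 0.996, -0.02], TCP at [255.423, -597.726, 231.313] pointing down, gripper open.
Joint ranges: [-3.06, 3.06], [-0.37, 2.12], [-1.25, 1.32], [0.18, 2.47], [-1.1, 4.24], [0.23, 1.98], [-2.94, 2.94]. Speed limits (rad/s): [2.57, 2.57, 3.14, 3.14, 3.14, 3.14, 3.14].

### API

Orientations are given as [roll, pitch, yaw] about the fixed x, y, z axes, in that order (R = Rz(yaw) Ry(pitch) Rx(roll)).
In Python, from cell import ctrl, viewer gives the robot as it stands.
- The arm moves only by the tool apply_moves, never from a script. Its argument "series" is a list that holds one entry, the list of rows, each a list of 6 numbers: the shift along the tool's x, y, z normalised to -1 to 1, where 1 is 50 mm, then the turn, a rotation vector about the tool's x, y, z normalised to -1 to 1, where 1 is 6 degrees. In form: [[[tx, ty, tz, rx, ry, rz], ...]]. A call has exactly 5 rows; each row shifts and turns the commanded pose from where the row before left it, along the tool's axes as they then stand; what a row does not reach is not made up. A row lasts 1/8 s, in which the tool goes at most 62.5 mm and 10.7 degrees, less where a joint would pass 70% of its speed; a pose out of reach is approached as far as the arm can. A call with a number of a shift or a turn outside -1 to 1 is refused whole. A call with a gripper value outside its range is refused whole. "claw" is the gripper command: -1 is shut, 1 is fully open, values between are in proportion, set as the call begins (left out, the last holds). The fingers move at their own pace and stop on an object; the grip force is fixed at half the most. Time passes only in rows, so rows that do not move let the fingers close, or fill a call up. It gives the time, the measured TCP pose, the force and the opening at its end, in the units of the state.
- ctrl.read_state(): the state, without advancing time (a new reading comes with each control period).
- viewer.get_image(name): name is "side" or "top" or "wrist"; returns the picture (420x560x3 uint8, blue, green, red); there is no depth.
- viewer.camera_info(name): a dict with "K" (3x3 intrinsics, pixels), "R" (3x3) and "t" (3): a world point X has camera coordinates R X + t. Camera axes: x right, y down, z forward; pixel columns grow to the right and rows downward; lengths in mm; the calibration is good to about 2 mm. A picture is of the moment at which its call begins: read the wrist's pose just before it. camera_info takes no time and is no camera call; for the wrist camera it gives the pose at the moment of the call.
- ctrl.finish_job(): hands the job in, once; it reports no verdict.
Trained networks look in the newest picture that a camera, given by its name, has taken for a name from the list of things; names that differ only in an ending like _2 or _b are one class to them, and where a whole thing is asked for, a point or a joint stands for the part that bears it (a point fixed in the world has none). Each returns a list of dicts, best first, with "score" (0 to 1); they miss things now and then, are a little off and sometimes report something else, mostly with a low value. They report only what shows in the picture. A call takes as long as a camera call. They do not tell look-alikes from the thing itself.
- viewer.find_in(camera, label): "location" ([column, row] as shares, 0 to 1, of the picture: columns of its width, rows of its height, amid what is visible of it).
The state is a dict: "clock": time; "qpos": joint angles; "qd": joint speeds; "tau": joint torques, N m; "eef_pos": TCP position; "tool_rot": TCP orientation; "force": force on the tool from outside, world axes, zero at the start; "torque": the same for the moment, N m; "width": finger opening in mm.
Only numpy, scipy, OpenCV 4.12 (cv2) and the standard library are available. Lean on these libraries where they do the work, as an engineer would, in place of code of your own. Each camera call takes 0.05 s, during which the arm holds its last target. There are 200 camera calls.

### The job

Change over the board tester: take the long aluminium nest plate out of its black tray by its grip block, lower its two holes over the fixture's two guide pins together - find the pins by feel, lightly, without ramming them - and press the plate slowly down against the stiff ejector pad until it lies fully home, flush on both seat rails. Then let go and move clear. Leave the short plate and everything else on the bench where it is.

Things in the scene. Friction and masses are not known exactly. Their poses are not given: they have to be found in the camera images.
- plate: Long nest plate: aluminium, 180 x 80 x 8 mm, 0.26 to 0.43 kg, flat in a shallow black tray (4 mm floor, 12 mm rim). Origin: centre of its underside; x along its length, z up. Two 12 mm through holes at x = +55 and -55 mm, y = 0. A grey grip block stands on its centre: 50 mm along x, 16 mm thick along y, its top 48 mm above the underside. Goes on the pins either way round.
- small_plate: Short nest plate, the wrong one: same look, grip and width but only 135 mm long, holes 70 mm apart; in the other of the two trays. Leave it there. Origin and axes as for the long plate.
- fixture: Test fixture, fixed: aluminium base 250 x 130 x 20 mm. Origin: centre of its underside; x along its length, z up. Two steel seat rails (200 x 12 mm, along x, at y = +34 and -34 mm) with tops at z = 45 mm: the plate's underside rests there when home. Pins, rails and ejector are damaged if the plate bears on them with more than 40 N.
- pins_nominal (a point): Point fixed on the fixture, z = 77 mm: nominal middle between the tops of its two upright steel pins (10 mm across, 110 mm apart along the fixture's x, y = 0; flat tops with 1.5 mm chamfer). They stand on a carrier clamped anywhere from -12 to +12 mm along x of this point: the shift is not measured, this point does not show it. The pins do not give.
- ejector (a joint): White ejector pad, 50 x 44 mm, in the middle of the fixture between the pins: how far it is pushed down, in m. At 0 its top is at 57 mm above the fixture's underside, at 0.012 level with the seat rails (stop at 0.0125). It is stiff: it takes about 9 N to move, and stays where it is left; the plate's weight alone does not move it.
- screwdriver: A screwdriver lying beside the outer tray. Bystander. Origin: under its middle. Leave it alone.
- jar: A small closed jar, 40 mm across, 50 mm high. Bystander. Origin: under its middle. Leave it alone.
- tape: A ring of tape, 90 mm across, lying flat. Bystander. Origin: under its middle. Leave it alone.
- button_box: Grey switch box, 120 x 160 x 50 mm, with three yellow buttons. Bystander. Origin: under its middle. Leave it alone.
- meter: Hand multimeter, 140 x 75 x 30 mm, lying beyond the trays. Bystander. Origin: under its middle. Leave it alone.
- scanner: Black hand scanner lying at the back, about 140 mm long, 27 mm high. Bystander. Origin: under its middle. Leave it alone.
Not all that is in view belongs to the job. What is shaped like the plate but orange or turquoise is not meant.

How it is judged:
By the outcome, as a careful person would: the job done as asked, in the order asked, and still so for the second after the job is handed in, with the robot touching nothing.
It also fails if it takes over 72 s, if anything falls off the work surface, if the arm or the gripper's body presses on something with over 40 N, if the wrist force passes 120 N, or if a joint passes its speed limit or range.

## Working session

There is one attempt and no reset: what is moved stays moved. The work goes in short steps, Python scripts to look and compute and a tool call to move; the robot and the scene stay as the last step left them, time stands still between calls to the robot, and variables do not carry over. Pictures are saved under pics/ and viewed, about 8 in all and at most 12, crops included, and the job is handed in when it is done.

Besides the shell and the picture viewer there is one more tool, called after "Emit:" as a command line: name --argument value ..., lists and objects as JSON in quotes. apply_moves: Moves the arm, as the interface text tells. Scaled input: -1 to 1 covers 50 mm each way for a shift and 6 degrees each way for a turn. Its arguments: {"type":"object","properties":{"series":{"type":"array","items":{"type":"array","items":{"type":"array","items":{"type":"number"}}}},"claw":{"type":"number"}},"required":["series"]}

```bash
ls; mkdir -p pics
cat > h.py <<'E'
import numpy as np,cv2
from cell import ctrl,viewer
def ray(cam,px,z,info=None):
    i=info or viewer.camera_info(cam);K,R,t=[np.array(i[k],float) for k in("K","R","t")]
    d=R.T@np.linalg.solve(K,[px[0],px[1],1]);c=-R.T@t
    return c+d*(z-c[2])/d[2]
def proj(cam,X,info=None):
    i=info or viewer.camera_info(cam);K,R,t=[np.array(i[k],float) for k in("K","R","t")]
    p=K@(R@np.array(X,float)+t);return p[:2]/p[2]
E
python3 - <<'E'
from h import *
print(ctrl.read_state())
a=viewer.get_image("top");b=viewer.get_image("side")
cv2.imwrite("pics/top.png",a);cv2.imwrite("pics/side.png",b)
for c in("top","side"):
  for n in("plate","small_plate","fixture","pins_nominal"):
    for d in viewer.find_in(c,n)[:4]:
      p=np.array(d["location"])*[560,420];print(c,n,round(d["score"],2),p.round(),ray(c,p,30).round())
  i=viewer.camera_info(c);print(c,-np.array(i["R"]).T@i["t"])
E
```

```text
pics
{'clock': 0.0, 'qpos': array([ 1.10118552,  0.62935965,  0.03847623,  1.51838011, -0.02701765,
        0.99629526, -0.02000689]), 'qd': array([ 1.33207398e-03,  8.28867139e-04,  1.37579766e-04,  2.87585131e-04,
        4.55325484e-04, -6.53174397e-04, -7.10176733e-05]), 'tau': array([-1.03031882e-03, -5.63404012e+01,  1.22706000e+00, -1.93455344e+01,
        1.13155588e-02,  1.05187358e-02,  1.27093915e-05]), 'eef_pos': array([ 255.16569593, -597.13406996,  230.37707822]), 'tool_rot': array([ 3.14156091e+00,  1.92313105e-03, -1.16703005e+00]), 'force': array([-0.4199362 , -0.1958986 , -0.46585221]), 'torque': array([0.01118285, 0.03481569, 0.0475063 ]), 'width': 85.43152347389844}
top plate 0.9 [373. 307.] [ 256. -326.   30.]
top plate 0.71 [200. 282.] [322. 148.  30.]
top plate 0.69 [207. 121.] [776. 137.  30.]
top small_plate 0.83 [188. 181.] [602. 188.  30.]
top small_plate 0.28 [339. 217.] [ 503. -235.   30.]
top fixture 0.64 [335. 216.] [ 505. -226.   30.]
top pins_nominal 0.85 [335. 216.] [ 507. -225.   30.]
top [ 353.93616596  -65.36147376 1475.30348016]
side plate 0.96 [272. 243.] [539.  24.  30.]
side plate 0.82 [413. 192.] [ 251. -295.   30.]
side plate 0.69 [355. 310.] [318. 174.  30.]
side small_plate 0.75 [222. 296.] [581. 216.  30.]
side fixture 0.7 [315. 195.] [ 496. -206.   30.]
side pins_nominal 0.77 [314. 195.] [ 498. -205.   30.]
side [244.39966595 851.08464894 730.98009393]
```

Run:
```python
import cv2
a=cv2.imread("pics/top.png");b=cv2.imread("pics/side.png")
cv2.imwrite("pics/top2.png",cv2.resize(a[60:340,130:430],None,fx=2.6,fy=2.14))
cv2.imwrite("pics/side2.png",cv2.resize(b,(800,600),interpolation=cv2.INTER_CUBIC))
```

```text
(no output)
```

View pics/top2.png

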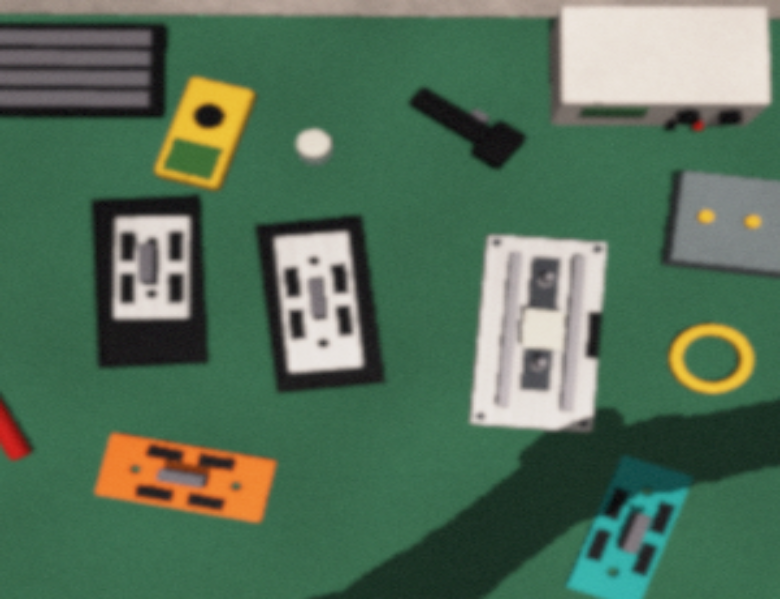

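View pics/side2.png

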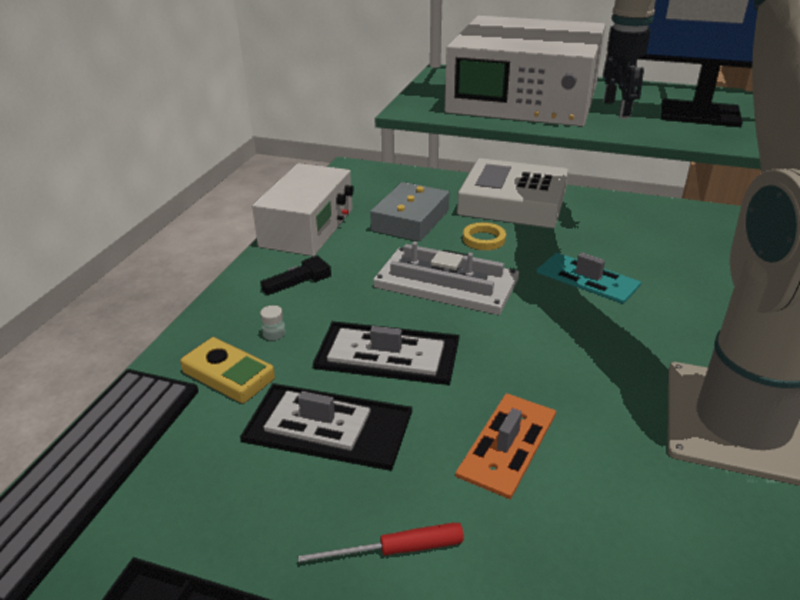

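The four candidates at top-crop pixels are white left (150,268), white right (318,300), orange (185,477) and turquoise (632,530). The white right plate nearly fills its tray and its holes are far apart, so it is the long one. White left covers only two thirds of its tray, so it is the short one. I'll confirm this in a wrist crop before reaching.

```bash
cat >> h.py <<'E'
from scipy.spatial.transform import Rotation as Ro
def delta(p,yaw=None):
    s=ctrl.read_state();R=Ro.from_euler('xyz',s["tool_rot"])
    d=R.as_matrix().T@(np.array(p)-s["eef_pos"])
    out=d/50
    T=Ro.from_euler('xyz',[np.pi,0,s["tool_rot"][2] if yaw is None else yaw])
    rv=np.degrees((R.inv()*T).as_rotvec())/6
    print("tool units total shift",out.round(3),"turn",rv.round(3))
E
python3 - <<'E'
from h import *
f=lambda q:(130+q[0]/2.6,60+q[1]/2.14)
for n,z,P in(("long",12,[(272,236),(350,231),(367,369),(288,374)]),("short",12,[(112,216),(190,216),(190,319),(113,320)]),("fix",20,[(488,236),(607,241),(592,430),(472,422)]),("pins",77,[(546,278),(536,366)])):
  W=np.array([ray("top",f(q),z)[:2] for q in P]);c=W.mean(0)
  if len(W)==4:
    v=(W[0]+W[1]-W[2]-W[3])/2;u=(W[0]+W[3]-W[1]-W[2])/2
    print(n,c.round(1),"len",np.linalg.norm(v).round(),np.linalg.norm(u).round(),"ang",np.arctan2(v[1],v[0]).round(3))
  else: print(n,W.round(),c)
c=viewer.camera_info("wrist");print(c["K"],ray("wrist",(280,210),0))
s=ctrl.read_state();R=Ro.from_euler('xyz',s["tool_rot"]).as_matrix()
i=c;cam=-np.array(i["R"]).T@i["t"];print("cam in tool",R.T@(cam-s["eef_pos"]),"axes",(np.array(i["R"])@R).round(2))
delta([507,-228,330],-1.60)
E
```

```text
long [548.4   5.4] len 185.0 85.0 ang 0.109
short [593.2 188.8] len 139.0 84.0 ang 0.03
fix [ 510.1 -233.4] len 248.0 129.0 ang -0.074
pins [[ 572. -234.]
 [ 460. -223.]] [ 516.10731099 -228.13617111]
[[364.75717123   0.         278.57429033]
 [  0.         364.75717123 206.08471574]
 [  0.           0.           1.        ]] [ 213.63919426 -616.67411145    0.        ]
cam in tool [  -0.70608881  -76.67755436 -143.56372969] axes [[ 1.    0.   -0.  ]
 [-0.    0.95 -0.3 ]
 [ 0.    0.3   0.95]]
tool units total shift [-4.823 -7.532 -1.974] turn [0.000e+00 1.000e-03 4.135e+00]
```

Emit:
apply_moves --series '[[[-0.45, -0.8, 0, 0, 0, 0], [-0.45, -0.8, 0, 0, 0, 0], [-0.45, -0.8, 0, 0, 0, 0], [-0.45, -0.8, 0, 0, 0, 0], [-0.45, -0.8, 0, 0, 0, 0]]]'

```text
clock: 1.12
eef_pos: [396.0, -414.6, 231.5]
tool_rot: [-3.141, -0.001, -1.167]
force: [0.4, 0.6, -0.9]
width: 85.1
```

Emit:
apply_moves --series '[[[-0.45, -0.8, 0, 0, 0, 0], [-0.45, -0.8, 0, 0, 0, 0], [-0.45, -0.8, 0, 0, 0, 0], [-0.45, -0.8, 0, 0, 0, 0], [-0.45, -0.8, 0, 0, 0, 0]]]'

```text
clock: 1.75
eef_pos: [535.8, -232.5, 231.5]
tool_rot: [-3.141, -0.0, -1.167]
force: [1.2, -0.5, 0.2]
width: 85.0
```

Emit:
apply_moves --series '[[[0, 0, 0.12, 0, 0, 0.9], [0, 0, 0.12, 0, 0, 0.9], [0, 0, 0.12, 0, 0, 0.9], [0, 0, 0.12, 0, 0, 0.9], [0, 0, 0.12, 0, 0, 0.9]]]'

```text
clock: 2.38
eef_pos: [535.0, -233.6, 201.3]
tool_rot: [-3.141, -0.0, -1.641]
force: [-0.7, -0.1, -0.9]
width: 85.1
```

Emit:
apply_moves --series '[[[0, 0, 0, 0, 0, 0], [0, 0, 0, 0, 0, 0], [0, 0, 0, 0, 0, 0], [0, 0, 0, 0, 0, 0], [0, 0, 0, 0, 0, 0]]]'

```text
clock: 3.0
eef_pos: [534.8, -233.8, 201.4]
tool_rot: [-3.141, -0.0, -1.638]
force: [-0.1, 0.4, 0.0]
width: 85.6
```

Run:
```python
from h import *
import pickle
i=viewer.camera_info("wrist");s=ctrl.read_state();a=viewer.get_image("wrist")
cv2.imwrite("pics/w1.png",a);pickle.dump(i,open("w1.pkl","wb"))
print(s["clock"],s["eef_pos"],s["tool_rot"],s["force"],s["qpos"])
cv2.imwrite("pics/w1v.png",cv2.resize(a,(800,600),interpolation=cv2.INTER_CUBIC))
```

```text
3.0 [ 534.84657987 -233.76732585  201.43586792] [-3.14139091e+00 -2.81750745e-05 -1.63818846e+00] [-0.11847377  0.35695081  0.0174701 ] [ 0.26492727  0.57113259  0.15395748  1.74433187 -0.11217023  0.83446323
 -1.16795167]
```

View pics/w1v.png

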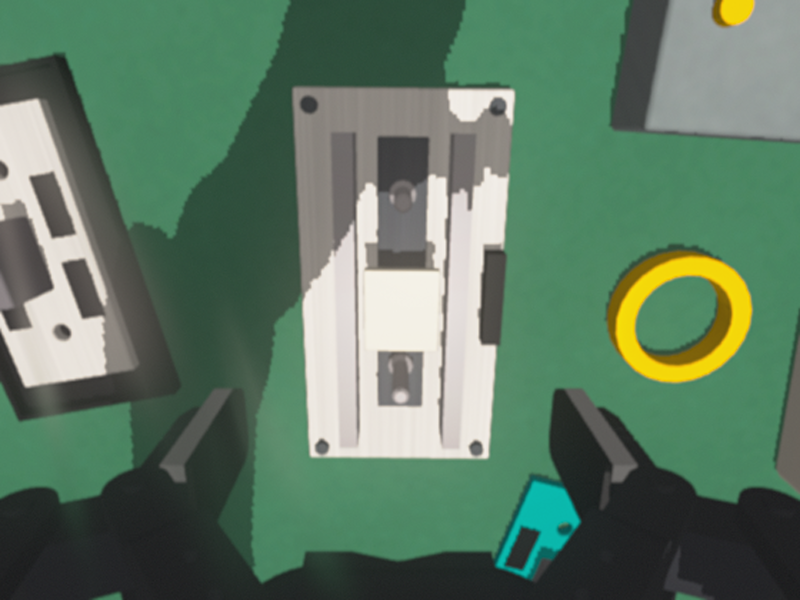

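The picture shows the fixture with base corners at (293,88), (514,90), (489,457) and (311,457), and pin tops near (402,190) and (401,396). I'll enlarge the pins to measure them.

Run:
```python
import cv2
a=cv2.imread("pics/w1.png")
c1=cv2.resize(a[115:165,250:310],None,fx=10,fy=10,interpolation=cv2.INTER_CUBIC)[:, :]
c2=cv2.resize(a[240:300,250:310],None,fx=10,fy=10,interpolation=cv2.INTER_CUBIC)
import numpy as np
g=np.zeros((600,800,3),np.uint8)
g[:500,:400]=c1[:, 100:500]; g[:600,400:]=c2[:,100:500]
cv2.imwrite("pics/pz.png",g)   # left: col=(X+100)/10+250,row=Y/10+115 ; right col=(X-400+100)/10+250,row=Y/10+240
```

```text
(no output)
```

View pics/pz.png

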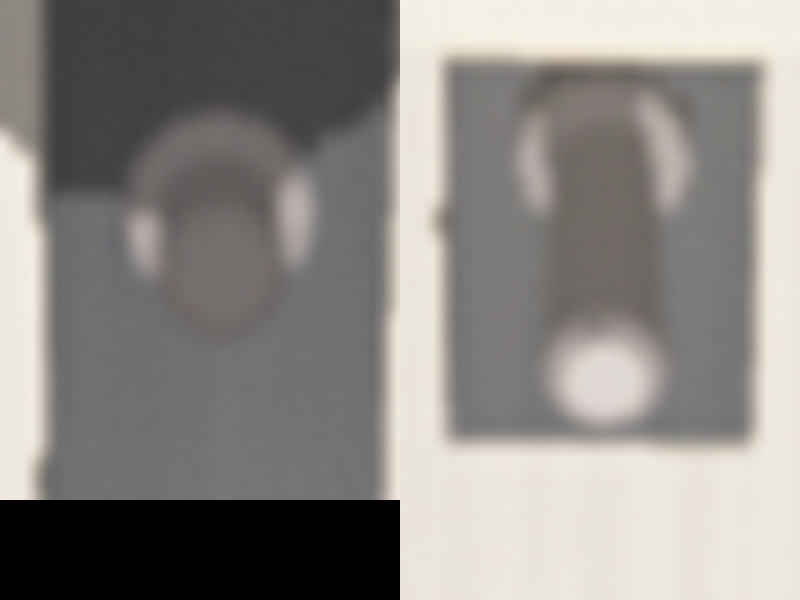

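The left panel shows the far pin top at (222,280), and the right panel shows the near pin top at (605,373). Next I locate both pins and the fixture from these.

Run:
```python
from h import *
import pickle
i=pickle.load(open("w1.pkl","rb"))
A=ray("wrist",(281.75,142.55),76.5,i);B=ray("wrist",(280.05,276.85),76.5,i)
v=(A-B)[:2];print(A,B,np.linalg.norm(v),"ang",np.arctan2(v[1],v[0]),"mid",(A+B)/2)
C=np.array([ray("wrist",(x*.7,y*.7),20,i)[:2] for x,y in[(293,88),(514,90),(489,457),(311,457)]])
print(C.round(1));c=C.mean(0);v=(C[0]+C[1]-C[2]-C[3])/2;print(c,np.linalg.norm(v),np.arctan2(v[1],v[0]),np.linalg.norm(C[0]-C[1]),np.linalg.norm(C[3]-C[2]))
print("shift along x", ((A+B)[:2]/2-c)@v/np.linalg.norm(v))
# move: view the plate
delta([575,5,201],-1.462)
```

```text
[ 575.27432211 -238.3833599    76.5       ] [ 465.9100005  -229.87462606   76.5       ] 109.69481934747664 ang -0.07764532067793015 mid [ 520.59216131 -234.12899298   76.5       ]
[[ 638.7 -179.2]
 [ 629.  -307.4]
 [ 381.3 -289.1]
 [ 390.1 -160.4]]
[ 509.77218904 -234.05646531] 248.8306966423982 -0.07466904254517889 128.57261684687117 129.0448888258459
shift along x 10.79523362341523
tool units total shift [-4.817 -0.48   0.008] turn [-1.000e-03 -0.000e+00 -1.682e+00]
```

Emit:
apply_moves --series '[[[-0.96, -0.1, 0, 0, 0, 0], [-0.96, -0.1, 0, 0, 0, 0], [-0.96, -0.1, 0, 0, 0, 0], [-0.96, -0.1, 0, 0, 0, 0], [-0.96, -0.1, 0, 0, 0, 0]]]'

```text
clock: 3.68
eef_pos: [576.2, 5.6, 201.4]
tool_rot: [-3.141, 0.0, -1.638]
force: [0.1, -0.2, -0.0]
width: 85.8
```

Emit:
apply_moves --series '[[[0, 0, 0, 0, 0, -0.84], [0, 0, 0, 0, 0, -0.84], [0, 0, 0, 0, 0, 0], [0, 0, 0, 0, 0, 0], [0, 0, 0, 0, 0, 0]]]'

```text
clock: 4.3
eef_pos: [576.0, 3.9, 201.4]
tool_rot: [-3.142, -0.0, -1.463]
force: [0.3, -1.0, 0.2]
width: 85.7
```

Run:
```python
from h import *
import pickle
i=viewer.camera_info("wrist");s=ctrl.read_state();a=viewer.get_image("wrist")
cv2.imwrite("pics/w2.png",a);pickle.dump(i,open("w2.pkl","wb"))
print(s["clock"],s["eef_pos"],s["tool_rot"],s["force"])
cv2.imwrite("pics/w2v.png",cv2.resize(a[20:340,150:410],None,fx=600/320,fy=600/320,interpolation=cv2.INTER_CUBIC))
```

```text
4.3 [575.9771342    3.91352307 201.35437355] [-3.14154642e+00 -8.24418420e-05 -1.46342754e+00] [ 0.34948697 -1.00401391  0.16343623]
```

View pics/w2v.png

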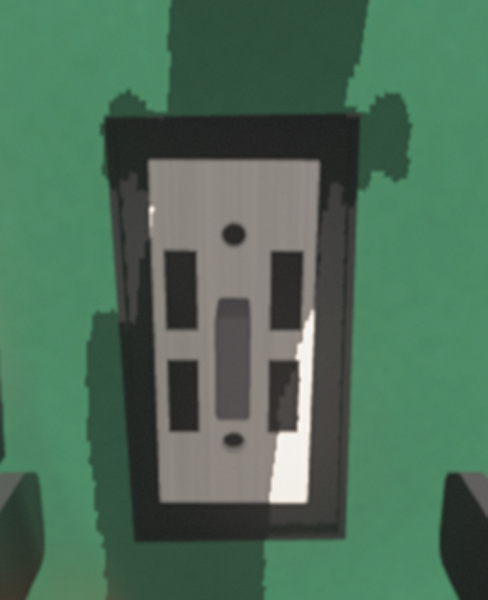

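The enlarged crop shows the plate in its tray: corners (148,159), (320,160), (308,503), (160,502), holes at (234,234) and (233,440), and the block between them. Next I check the 180 mm length and 110 mm hole spacing.

Run:
```python
from h import *
import pickle
i=pickle.load(open("w2.pkl","rb"))
k=320/600
g=lambda x,y,z:ray("wrist",(150+(x+.5)*k-.5,20+(y+.5)*k-.5),z,i)[:2]
C=np.array([g(x,y,12) for x,y in[(148,159),(320,160),(308,503),(160,502)]])
c=C.mean(0);v=(C[0]+C[1]-C[2]-C[3])/2;print(c,np.linalg.norm(v),np.arctan2(v[1],v[0]),np.linalg.norm(C[0]-C[1]),np.linalg.norm(C[3]-C[2]))
A,B=g(234,234,12),g(233,440,12);v=A-B;print((A+B)/2,np.linalg.norm(v),np.arctan2(v[1],v[0]))
print("block",g(233,367.5,52),np.linalg.norm(g(233,317,52)-g(233,418,52)))
c=(c+(A+B)/2)/2
print(c)
for z in (110,40): delta([c[0],c[1],z],-1.5708+0.107)
```

```text
[549.95778479   5.36586806] 181.55080327061256 0.1038599150927528 80.71501295894105 81.25060250989662
[551.28759327   5.78571995] 109.20972474998257 0.09897528115491543
block [551.29139349   5.58632503] 48.3717690606417
[550.62268903   5.57579401]
tool units total shift [-0.087  0.501  1.827] turn [-0.    -0.     0.005]
tool units total shift [-0.087  0.501  3.227] turn [-0.    -0.     0.005]
```

It is the long plate (181 mm long, holes 109 mm apart). Descending to the grip block.

Emit:
apply_moves --series '[[[-0.02, 0.1, 0.5, 0, 0, 0.01], [-0.02, 0.1, 0.5, 0, 0, 0.01], [-0.02, 0.1, 0.5, 0, 0, 0.01], [-0.02, 0.1, 0.5, 0, 0, 0.01], [-0.01, 0.1, 0.5, 0, 0, 0.01]]]'

```text
clock: 4.97
eef_pos: [550.7, 6.0, 75.6]
tool_rot: [-3.141, -0.0, -1.468]
force: [-0.0, -0.7, -0.4]
width: 85.3
```

Emit:
apply_moves --series '[[[0, 0, 0.3, 0, 0, 0], [0, 0, 0.3, 0, 0, 0], [0, 0, 0.3, 0, 0, 0], [0, 0, 0.2, 0, 0, 0], [0, 0, 0, 0, 0, 0]]]'

```text
clock: 5.6
eef_pos: [550.3, 5.9, 20.6]
tool_rot: [3.14, 0.0, -1.468]
force: [0.2, -0.8, 0.2]
width: 85.7
```

Emit:
apply_moves --series '[[[0, 0, 0, 0, 0, 0], [0, 0, 0, 0, 0, 0], [0, 0, 0, 0, 0, 0], [0, 0, 0, 0, 0, 0], [0, 0, 0, 0, 0, 0]]]' --claw -1

```text
clock: 6.22
eef_pos: [550.9, 5.8, 21.8]
tool_rot: [-3.141, -0.0, -1.468]
force: [-0.1, 0.0, 3.7]
width: 15.1
```

Emit:
apply_moves --series '[[[0, 0, 0, 0, 0, 0], [0, 0, 0, 0, 0, 0], [0, 0, 0, 0, 0, 0], [0, 0, 0, 0, 0, 0], [0, 0, 0, 0, 0, 0]]]'

```text
clock: 6.85
eef_pos: [550.9, 5.8, 21.8]
tool_rot: [-3.141, -0.0, -1.468]
force: [-1.0, 0.1, 6.0]
width: 15.0
```

Emit:
apply_moves --series '[[[0, 0, -0.1, 0, 0, 0], [0, 0, -0.2, 0, 0, 0], [0, 0, -0.5, 0, 0, 0], [0, 0, -0.8, 0, 0, 0], [0, 0, -0.9, 0, 0, 0]]]'

```text
clock: 7.48
eef_pos: [549.8, 6.0, 147.3]
tool_rot: [3.14, 0.0, -1.467]
force: [1.0, 0.3, -3.8]
width: 15.1
```

Run:
```python
from h import *
import pickle
i=viewer.camera_info("wrist");a=viewer.get_image("wrist")
cv2.imwrite("pics/w3.png",a);pickle.dump(i,open("w3.pkl","wb"))
s=ctrl.read_state();print(s["clock"],s["eef_pos"],s["tool_rot"],s["force"],s["torque"],s["width"])
cv2.imwrite("pics/w3v.png",cv2.resize(a,(800,600),interpolation=cv2.INTER_CUBIC))
```

```text
7.525 [553.46547174   5.89385373 153.15799388] [-3.13329302e+00 -3.24700487e-04 -1.46783258e+00] [ 0.44889921 -0.52781011  1.32579969] [-0.05696966 -0.08548794  0.00323313] 14.995103836398263
```

View pics/w3v.png

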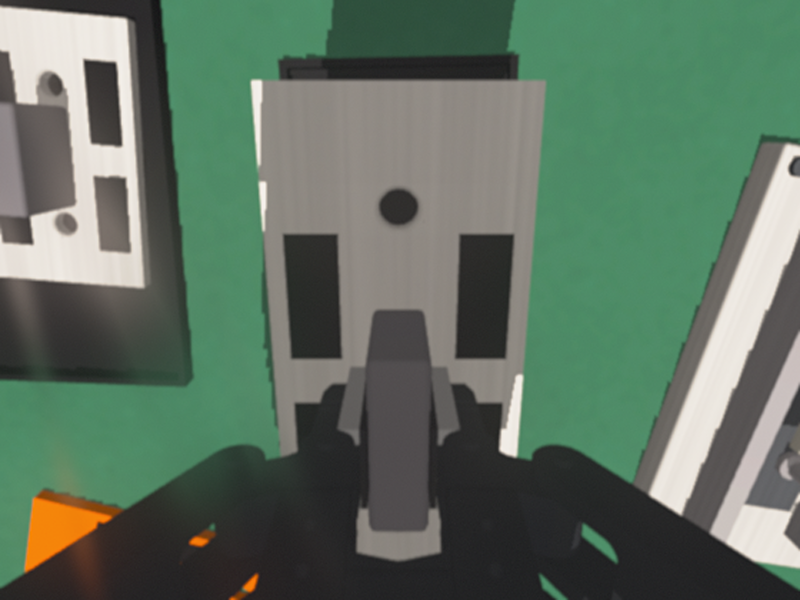

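The plate is held, with its far hole at (398,206) and far edge corners at (251,81) and (546,81). I'll compute its offset in the hand.

Run:
```python
from h import *
i=viewer.camera_info("wrist");s=ctrl.read_state();print(s["eef_pos"],s["tool_rot"])
R=Ro.from_euler('xyz',s["tool_rot"]).as_matrix();K=np.array(i["K"]);Rc=np.array([[1,0,0],[0,.954,-.2995],[0,.2995,.954]])
cam=np.array([-.7,-76.7,-143.56])
def g(x,y,z):
    d=Rc.T@np.linalg.solve(K,[x*.7,y*.7,1]);return (cam+d*(z-cam[2])/d[2])[:2]
for z in(8,10,12):
  print(z,g(398,206,z),g(251,81,z),g(546,81,z),"width",np.linalg.norm(g(251,81,z)-g(546,81,z)))
```

```text
[553.46547174   5.89385373 153.15799388] [-3.13329302e+00 -3.24700487e-04 -1.46783258e+00]
8 [ -0.68936856 -55.93855498] [-40.40173308 -89.53903899] [ 39.29172439 -89.53903899] width 79.69345746461647
10 [ -0.68922827 -55.664585  ] [-40.92564088 -89.70846415] [ 39.81945894 -89.70846415] width 80.7450998170131
12 [ -0.68908798 -55.39061502] [-41.44954868 -89.87788932] [ 40.34719349 -89.87788932] width 81.79674216940973
```

Emit:
apply_moves --series '[[[0, 0, 0, 0, 0, 0], [0, 0, 0, 0, 0, 0], [0, 0, 0, 0, 0, 0], [0, 0, 0, 0, 0, 0], [0, 0, 0, 0, 0, 0]]]'

```text
clock: 8.15
eef_pos: [550.4, 5.9, 145.8]
tool_rot: [3.141, 0.0, -1.468]
force: [0.3, 0.9, -3.6]
width: 14.8
```

Emit:
apply_moves --series '[[[0.5, 0.12, 0, 0, 0, 0], [0.8, 0.18, 0, 0, 0, 0], [0.9, 0.21, 0, 0, 0, 0], [0.9, 0.21, 0, 0, 0, 0], [0.8, 0.18, 0, 0, 0, 0]]]'

```text
clock: 8.78
eef_pos: [525.6, -194.6, 146.2]
tool_rot: [3.142, -0.0, -1.468]
force: [0.3, -0.5, -3.7]
width: 14.8
```

Emit:
apply_moves --series '[[[0.5, 0.12, 0, 0, 0, 0], [0.32, 0.07, 0, 0, 0, 0], [0, 0, 0.1, 0, 0, 0.72], [0, 0, 0.15, 0, 0, 0.6], [0, 0, 0.15, 0, 0, 0.4]]]'

```text
clock: 9.4
eef_pos: [521.1, -233.6, 125.9]
tool_rot: [-3.142, 0.001, -1.648]
force: [-0.0, 0.1, -3.3]
width: 15.5
```

Emit:
apply_moves --series '[[[0, 0, 0, 0, 0, 0], [0, 0, 0, 0, 0, 0], [0, 0, 0, 0, 0, 0], [0, 0, 0, 0, 0, 0], [0, 0, 0, 0, 0, 0]]]'

```text
clock: 10.02
eef_pos: [520.8, -234.5, 126.5]
tool_rot: [-3.141, -0.0, -1.648]
force: [0.3, -0.2, -2.7]
width: 14.9
```

Run:
```python
from h import *
s=ctrl.read_state();print(s["clock"],s["eef_pos"],s["tool_rot"],s["force"],s["torque"],s["width"])
delta([520.2,-234.8,100],-1.648)
b=viewer.get_image("side");cv2.imwrite("pics/s2.png",b)
p=proj("side",(520,-234,90));x,y=p.astype(int);print(p)
cv2.imwrite("pics/s2v.png",cv2.resize(b[y-60:y+60,x-80:x+80],None,fx=5,fy=5,interpolation=cv2.INTER_CUBIC))
```

```text
10.025 [ 520.79804649 -234.51908348  126.49581091] [-3.14127982e+00 -7.64833478e-05 -1.64767832e+00] [ 0.25817166 -0.16613684 -2.68774747] [0.02858717 0.00260726 0.04057461] 14.948753583361492
tool units total shift [0.006 0.012 0.53 ] turn [-0.003 -0.001  0.003]
[310.03006588 168.59010496]
```

View pics/s2v.png

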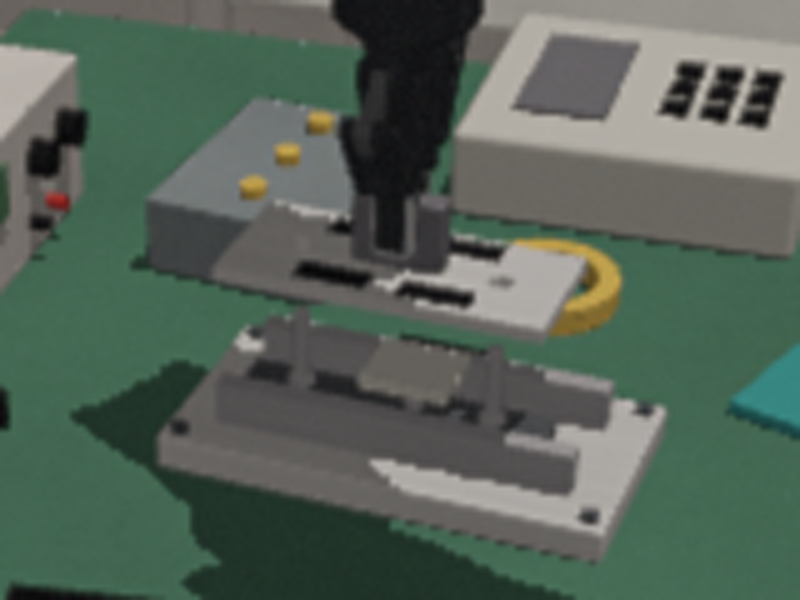

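The crop shows the plate held level above the two pins, with the shafts around (300,340) and (495,385). Now a gentle approach.

Emit:
apply_moves --series '[[[0.01, 0.01, 0.2, 0, 0, 0], [0, 0, 0.2, 0, 0, 0], [0, 0, 0.1, 0, 0, 0], [0, 0, 0.04, 0, 0, 0], [0, 0, 0, 0, 0, 0]]]'

```text
clock: 10.7
eef_pos: [520.2, -234.9, 99.2]
tool_rot: [3.141, 0.0, -1.648]
force: [-0.1, -0.1, -3.1]
width: 15.0
```

Emit:
apply_moves --series '[[[0, 0, 0.02, 0, 0, 0], [0, 0, 0.02, 0, 0, 0], [0, 0, 0.02, 0, 0, 0], [0, 0, 0.02, 0, 0, 0], [0, 0, 0.02, 0, 0, 0]]]'

```text
clock: 11.32
eef_pos: [520.2, -234.9, 94.3]
tool_rot: [-3.142, 0.0, -1.648]
force: [0.1, 0.2, -3.9]
width: 15.4
```

Emit:
apply_moves --series '[[[0, 0, 0.02, 0, 0, 0], [0, 0, 0.02, 0, 0, 0], [0, 0, 0.02, 0, 0, 0], [0, 0, 0.02, 0, 0, 0], [0, 0, 0, 0, 0, 0]]]'

```text
clock: 11.95
eef_pos: [520.3, -234.9, 90.3]
tool_rot: [-3.141, 0.0, -1.648]
force: [0.1, 0.4, -3.6]
width: 15.3
```

Emit:
apply_moves --series '[[[0, 0, 0.03, 0, 0, 0], [0, 0, 0.03, 0, 0, 0], [0, 0, 0.03, 0, 0, 0], [0, 0, 0.03, 0, 0, 0], [0, 0, 0.03, 0, 0, 0]]]'

```text
clock: 12.58
eef_pos: [520.3, -234.9, 82.7]
tool_rot: [-3.141, 0.0, -1.648]
force: [1.0, 0.5, -2.9]
width: 14.7
```

Emit:
apply_moves --series '[[[0, 0, 0.03, 0, 0, 0], [0, 0, 0.03, 0, 0, 0], [0, 0, 0.02, 0, 0, 0], [0, 0, 0, 0, 0, 0], [0, 0, 0, 0, 0, 0]]]'

```text
clock: 13.2
eef_pos: [520.3, -234.9, 78.8]
tool_rot: [-3.141, 0.0, -1.648]
force: [0.6, -0.1, -3.7]
width: 15.1
```

Emit:
apply_moves --series '[[[0, 0, 0.02, 0, 0, 0], [0, 0, 0.02, 0, 0, 0], [0, 0, 0.02, 0, 0, 0], [0, 0, 0.02, 0, 0, 0], [0, 0, 0.02, 0, 0, 0]]]'

```text
clock: 13.82
eef_pos: [520.4, -234.9, 73.9]
tool_rot: [-3.141, 0.0, -1.648]
force: [-0.2, 2.2, 4.5]
width: 14.8
```

Emit:
apply_moves --series '[[[0, 0, 0.02, 0, 0, 0], [0, 0, 0.02, 0, 0, 0], [0, 0, 0.02, 0, 0, 0], [0, 0, 0.02, 0, 0, 0], [0, 0, 0.02, 0, 0, 0]]]'

```text
clock: 14.45
eef_pos: [520.3, -234.9, 69.6]
tool_rot: [-3.141, 0.0, -1.648]
force: [0.1, 1.9, 5.2]
width: 15.2
```

Emit:
apply_moves --series '[[[0, 0, 0.02, 0, 0, 0], [0, 0, 0.02, 0, 0, 0], [0, 0, 0.02, 0, 0, 0], [0, 0, 0.02, 0, 0, 0], [0, 0, 0.02, 0, 0, 0]]]'

```text
clock: 15.08
eef_pos: [520.3, -234.9, 64.6]
tool_rot: [-3.141, 0.0, -1.648]
force: [-0.6, 1.3, 6.1]
width: 15.1
```

Emit:
apply_moves --series '[[[0, 0, 0.01, 0, 0, 0], [0, 0, 0.01, 0, 0, 0], [0, 0, 0.01, 0, 0, 0], [0, 0, 0, 0, 0, 0], [0, 0, 0, 0, 0, 0]]]'

```text
clock: 15.7
eef_pos: [520.4, -234.9, 63.1]
tool_rot: [-3.141, -0.0, -1.648]
force: [-0.8, 1.8, 5.2]
width: 15.3
```

Emit:
apply_moves --series '[[[0, 0, 0.01, 0, 0, 0], [0, 0, 0.01, 0, 0, 0], [0, 0, 0, 0, 0, 0], [0, 0, 0, 0, 0, 0], [0, 0, 0, 0, 0, 0]]]'

```text
clock: 16.32
eef_pos: [520.4, -234.9, 62.8]
tool_rot: [-3.141, 0.0, -1.648]
force: [-2.5, 1.9, 10.4]
width: 15.1
```

Emit:
apply_moves --series '[[[0, 0, 0.01, 0, 0, 0], [0, 0, 0, 0, 0, 0], [0, 0, 0.01, 0, 0, 0], [0, 0, 0, 0, 0, 0], [0, 0, 0, 0, 0, 0]]]'

```text
clock: 16.95
eef_pos: [520.4, -234.9, 62.8]
tool_rot: [-3.141, 0.0, -1.648]
force: [-4.4, 3.2, 20.8]
width: 15.1
```

Firm stop at the predicted height, 20.8 N. I'll ease off and release.

Emit:
apply_moves --series '[[[0, 0, -0.01, 0, 0, 0], [0, 0, -0.01, 0, 0, 0], [0, 0, 0, 0, 0, 0], [0, 0, 0, 0, 0, 0], [0, 0, 0, 0, 0, 0]]]'

```text
clock: 17.58
eef_pos: [520.4, -234.9, 62.8]
tool_rot: [-3.141, 0.0, -1.648]
force: [-1.3, 3.0, 10.8]
width: 15.0
```

Emit:
apply_moves --series '[[[0, 0, 0, 0, 0, 0], [0, 0, 0, 0, 0, 0], [0, 0, 0, 0, 0, 0], [0, 0, 0, 0, 0, 0], [0, 0, 0, 0, 0, 0]]]' --claw 1

```text
clock: 18.2
eef_pos: [520.2, -234.9, 61.2]
tool_rot: [3.141, 0.0, -1.648]
force: [0.7, -0.3, 0.3]
width: 85.2
```

Emit:
apply_moves --series '[[[0, 0, 0, 0, 0, 0], [0, 0, -0.1, 0, 0, 0], [0, 0, -0.3, 0, 0, 0], [0, 0, -0.5, 0, 0, 0], [0, 0, -0.7, 0, 0, 0]]]'

```text
clock: 18.82
eef_pos: [519.9, -234.7, 142.6]
tool_rot: [3.141, 0.0, -1.648]
force: [0.6, 0.2, -0.4]
width: 85.9
```

Emit:
apply_moves --series '[[[0, -0.1, -0.4, 0, 0, 0], [0, -0.1, -0.4, 0, 0, 0], [0, -0.1, -0.3, 0, 0, 0], [0, 0, 0, 0, 0, 0], [0, 0, 0, 0, 0, 0]]]'

```text
clock: 19.45
eef_pos: [534.6, -235.9, 196.3]
tool_rot: [3.141, 0.0, -1.648]
force: [-0.3, -0.4, -0.8]
width: 85.5
```

Run:
```python
from h import *
s=ctrl.read_state();print(s["clock"],s["eef_pos"],s["force"],s["width"])
i=viewer.camera_info("wrist");a=viewer.get_image("wrist");b=viewer.get_image("side")
import pickle;pickle.dump(i,open("w4.pkl","wb"))
x,y=proj("side",(515,-234,40)).astype(int)
S=cv2.resize(b[y-50:y+50,x-66:x+67],(800,600),interpolation=cv2.INTER_CUBIC)
W=cv2.resize(a,(800,600),interpolation=cv2.INTER_CUBIC)
cv2.imwrite("pics/w4.png",W);cv2.imwrite("pics/s4.png",S)
```

```text
19.45 [ 534.58125054 -235.88656565  196.2596355 ] [-0.30658705 -0.36747458 -0.81291174] 85.45463091729025
```

View pics/s4.png

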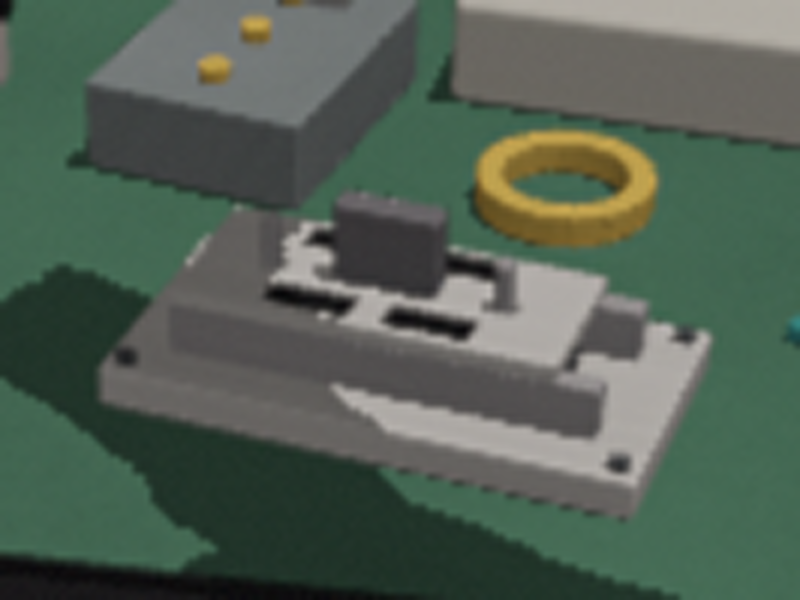

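View pics/w4.png

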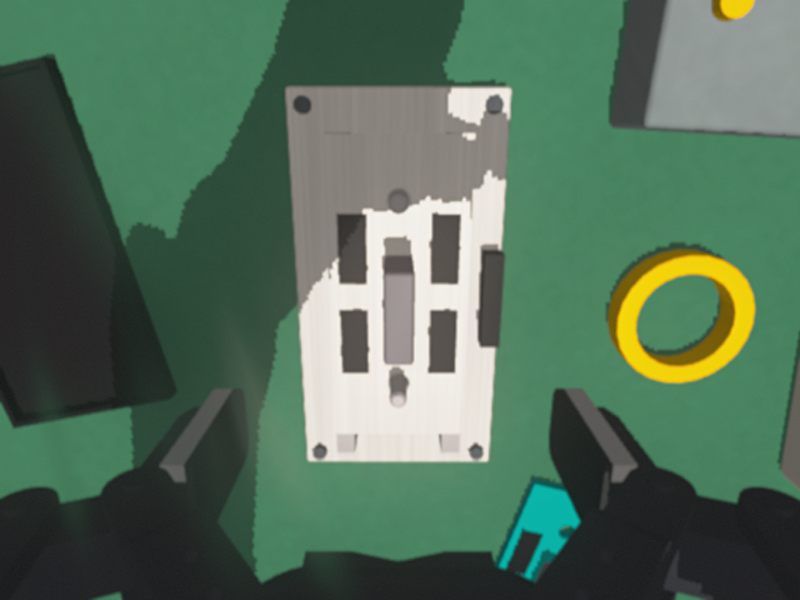

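Both views show the plate flat on both rails, with both pins protruding: side crop (272,235) and (507,285), wrist (398,200) and (398,390). The bystanders in view have not moved, and the gripper is clear. Handing in.

```bash
python3 -c "
from cell import ctrl
print(ctrl.finish_job())"
```

```text
the job is handed in; nothing more can be done
None
```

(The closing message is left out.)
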